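# Finish packing the paint kit

### The arm

A 6-joint arm with a two-finger parallel gripper is mounted at the origin on a cart in front of the work surface, level with it; the furniture and walls round the work are solid. World frame = base frame: x ahead of the robot, y to its left, z up, the work surface at z = 0. Lengths are in m, angles in rad, forces in N, time in s.
With the tool pointing down it reaches from about 0.35 to 0.975 m from the base axis. Payload 4.9 kg.
Tool frame: the origin (TCP) lies midway between the tips of the shut fingers; the grasp point (between the pads) lies 19 mm behind it; z points along the fingers, y is the line along which they close (so a half turn about z gives the same grasp; the last joint's range is limited). The gripper opens to 85 mm and grips with 20 to 120 N. Pads are 22 mm wide; open, the fingers measure 114 mm over their backs; the gripper's body (76 mm by 85 mm) begins 54 mm behind the grasp point. The pads swing forward as they close: fully open they stand 13 mm farther back than shut.
Start: joints at [1.006, 0.053, 1.613, -0, 1.476, -0.119], TCP at [0.269, 0.564, 0.231] pointing down, gripper open.
Joint ranges: [-3.01, 3.01], [-1.01, 2.22], [0.06, 2.58], [-1.02, 4.17], [0.09, 2.62], [-3.14, 3.14]. Speed limits (rad/s): [2.57, 2.57, 3.14, 3.14, 3.14, 3.14].

### API

Orientations are given as a rotation vector (axis times angle).
In Python, from station import ctrl, optics, job gives the robot as it stands.
- The arm moves only by the shell command python3 -m jog 'ROWS' [OPENING] [FORCE]. ROWS is JSON, a list of rows, each a list of 2 entries, a list of its own where there are three numbers: the shift along the tool's x, y, z in m, then the turn, a rotation vector about the tool's x, y, z in rad. A call has 1 to 5 rows; each row is the pose to reach, as a shift and turn from the pose commanded when the call began, along the tool's axes at that moment; what a row does not reach only later rows make up. A row lasts 1/10 s, in which the tool goes at most 50 mm and 8.59 degrees, less where a joint would pass 70% of its speed; a pose out of reach is approached as far as the arm can. A call with a gripper value outside its range is refused whole. OPENING is the opening, from 0 (shut) to 1 (fully open), set as the call begins (- or left out, the last holds). The fingers move at their own pace and stop on an object; FORCE is the grip in N (left out, the last holds). Time passes only in rows, so rows that repeat a pose let the fingers close. It gives the time, the measured TCP pose, the force, the opening and the grip force at its end, in the units of the state.
- ctrl.get_obs(): the state, without advancing time (a new reading comes with each control period).
- optics.get_image(name): name is "scene" or "top" or "wrist"; returns a dict with "image" (480x640x3 uint8, blue, green, red), "fx", "fy", "cx", "cy" (pixels), "rvec" (rotation vector, rad) and "tvec" (3), from world to camera coordinates, as OpenCV has them; the wrist camera has in their place "mount" (4x4, takes a point from camera to tool coordinates, whose origin is the TCP and whose axes are the flange's). Camera axes: x right, y down, z forward; pixel columns grow to the right and rows downward; lengths in m; the calibration is good to about 2 mm. A picture is of the moment at which its call begins: read the wrist's pose just before it. There is no depth.
- job.finish_job(): hands the job in; it is judged then, once.
The state is a dict: "t": time; "q": joint angles; "dq": joint speeds; "effort": joint torques, N m; "tool_pos": TCP position; "tool_rot": TCP orientation; "contact_force": force on the tool from outside, world axes, zero at the start; "wrist_torque": the same for the moment, N m; "opening": finger opening in m; "grip_force": force on a finger pad.
Only numpy, scipy, OpenCV 4.12 (cv2) and the standard library are available. Lean on these libraries where they do the work, as an engineer would, in place of code of your own. Each camera call takes 0.05 s, during which the arm holds its last target. There are 200 camera calls.

### The job

Finish packing the paint kit: stand the red and the yellow paint bottle upright on the floor of the open plywood box, in the free space next to the blue bottle already packed there. The kit takes one bottle of each colour, so leave the spare blue bottle where it stands on the worktop, and leave the packed blue bottle standing in the box.

Things in the scene. Friction and masses are not known exactly. Their poses are not given: they have to be found in the camera images.
- kit_box: Open-topped loose plywood box with metal corner irons, 1.3 kg; outside 102 mm along its x, 172 mm along its y, 56 mm high; walls and floor 6 mm thick. Origin: centre of its underside; z up. A yellow crayon carton, wedged on edge inside the +x wall (top 76 mm above the origin), fills the back; bottles stand in a row along y in front of it. The packed blue bottle is at the -y end.
- free_space (a point): Middle of the free space in the box, on its inner floor (6 mm above the box's underside); axes as the box. The space is 59 mm along x (front wall to carton) and 118 mm along y (packed blue bottle to +y wall), just enough for two 37 mm bottles, one centred at y = -30 mm and one at y = +30 mm from here.
- red_center (a point): Small red craft-paint bottle standing upright: round body 37 mm in diameter up to 88 mm, white cap 18 mm in diameter from there to the top at 112 mm, about 0.075 kg. The point is the bottle's centre, half-way up (56 mm above its underside); z points to the cap. To be packed; starts on the worktop.
- yellow_center (a point): Small yellow craft-paint bottle standing upright: round body 37 mm in diameter up to 85 mm, white cap 18 mm in diameter from there to the top at 109 mm, about 0.075 kg. The point is the bottle's centre, half-way up (54.5 mm above its underside); z points to the cap. To be packed; starts on the worktop.
- packed_blue_center (a point): Small blue craft-paint bottle standing upright: round body 37 mm in diameter up to 86 mm, white cap 18 mm in diameter from there to the top at 110 mm, about 0.075 kg. The point is the bottle's centre, half-way up (55 mm above its underside); z points to the cap. Already in the box; stays there.
- spare_blue_center (a point): Small blue craft-paint bottle standing upright: round body 37 mm in diameter up to 86 mm, white cap 18 mm in diameter from there to the top at 110 mm, about 0.075 kg. The point is the bottle's centre, half-way up (55 mm above its underside); z points to the cap. The spare one on the worktop, like the packed one; stays where it is.

How it is judged:
At the end, for the whole second after the job is handed in: The red, the yellow and the packed blue bottle all stand on the floor of the level box (box tilted less than 6 degrees), between its walls, upright within 10 degrees, centres within 10 mm of their standing height, and at rest; the spare blue bottle is within 30 mm of where it started (x of red_center in the frame of kit_box between -0.045 and 0.045 m and y of red_center in the frame of kit_box between -0.08 and 0.08 m and z of red_center in the frame of kit_box between 0.052 and 0.072 m and angle between each of red_center, yellow_center, packed_blue_center's own z axis and vertical below 0.175 rad and linear speed of each of red, yellow, packed_blue below 0.02 m/s and x of yellow_center in the frame of kit_box between -0.045 and 0.045 m and y of yellow_center in the frame of kit_box between -0.08 and 0.08 m and z of yellow_center in the frame of kit_box between 0.0505 and 0.0705 m and x of packed_blue_center in the frame of kit_box between -0.045 and 0.045 m and y of packed_blue_center in the frame of kit_box between -0.08 and 0.08 m and z of packed_blue_center in the frame of kit_box between 0.051 and 0.071 m and distance of spare_blue_center from where it was at the start of the episode below 0.03 m and angle between kit_box's own z axis and vertical below 0.1 rad); the robot touches nothing.
It fails at once if the spare blue bottle is taken away or knocked over (more than 50 mm from its place, or tilted over 30 degrees) (distance of spare_blue_center from where it was at the start of the episode above 0.05 m or angle between spare_blue_center's own z axis and vertical above 0.52 rad).
It also fails if it takes over 56 s, if anything falls off the work surface, if the arm or the gripper's body presses on something with over 40 N, if the wrist force passes 120 N, or if a joint passes its speed limit or range.

## Working session

There is one attempt and no reset: what is moved stays moved. The work goes in short steps, Python scripts to look and compute and a shell command to move; the robot and the scene stay as the last step left them, time stands still between calls to the robot, and variables do not carry over. Pictures are saved under pics/ and viewed, at most 12 in all, crops included, and the job is handed in when it is done.

```bash
mkdir -p pics; ls; python3 - <<'E'
from station import ctrl, optics
import cv2,numpy as np
o=ctrl.get_obs();print(o['t'],o['tool_pos'],o['tool_rot'],o['opening'])
for n in("scene","top"):
    d=optics.get_image(n);cv2.imwrite(f'pics/{n}0.png',d['image'])
    R=cv2.Rodrigues(np.array(d['rvec']))[0];print(n,d['fx'],d['cx'],d['cy'],-R.T@np.array(d['tvec']),R[2])
E
```

```text
pics
0.0 [0.26916074 0.56338962 0.23004709] [-6.94315619e-01 -3.06319971e+00  3.04376076e-03] 0.0854997809090895
scene 459.6647172523598 319.928679103379 247.45660099438606 [0.27567212 0.47033357 0.71423619] [ 0.31365522 -0.5530587  -0.77184615]
top 453.9078865331237 323.0503711294943 242.6407729832701 [ 0.44093594 -0.00836658  0.92864197] [ 0.11297554 -0.00677736 -0.99357466]
```

View pics/scene0.png

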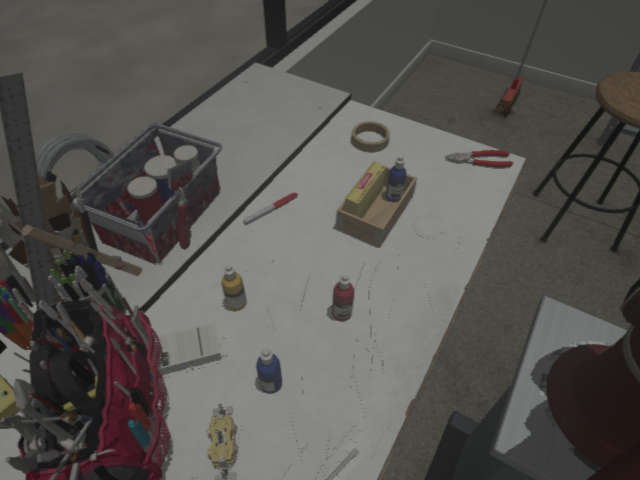

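View pics/top0.png

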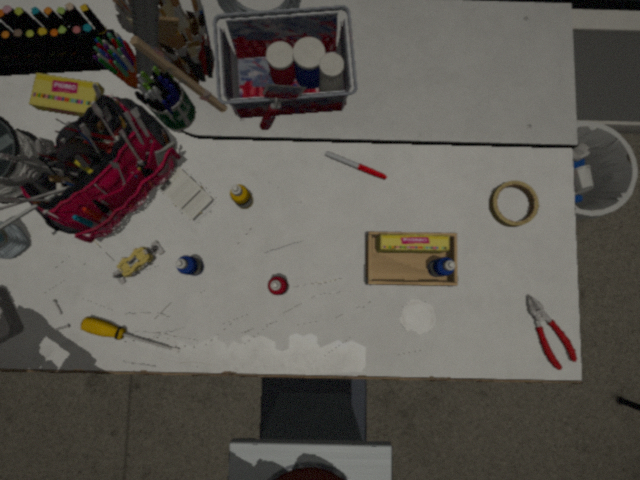

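The scene view shows yellow at (232,290), red at (343,300), spare blue at (268,372), and the box near (378,210) with the packed blue at (397,180). In the top view, yellow is at (240,193), red (278,285), spare blue (188,264), and the box spans x 366–458, y 233–286. Next I'll zoom in to locate the caps and box rim.

```bash
python3 - <<'E'
import cv2,numpy as np
s=cv2.imread('pics/scene0.png');t=cv2.imread('pics/top0.png')
c=lambda im,x,y,w=50,h=50,k=4:cv2.resize(im[y:y+h,x:x+w],None,fx=k,fy=k,interpolation=cv2.INTER_NEAREST)
a=np.hstack([c(t,215,170),c(t,255,260),c(t,165,240)])
b=np.hstack([c(s,210,260),c(s,320,270),c(s,245,340)])
l=np.vstack([a,b]); l=np.vstack([l,np.zeros((200,600,3),np.uint8)])
bx=c(t,360,225,105,66,3); l[400:598,:315]=bx[:198]
bs=c(s,330,150,95,100,2); l[400:600,330:520]=bs
cv2.imwrite('pics/zoom0.png',l)
E
```

```text
(no output)
```

View pics/zoom0.png

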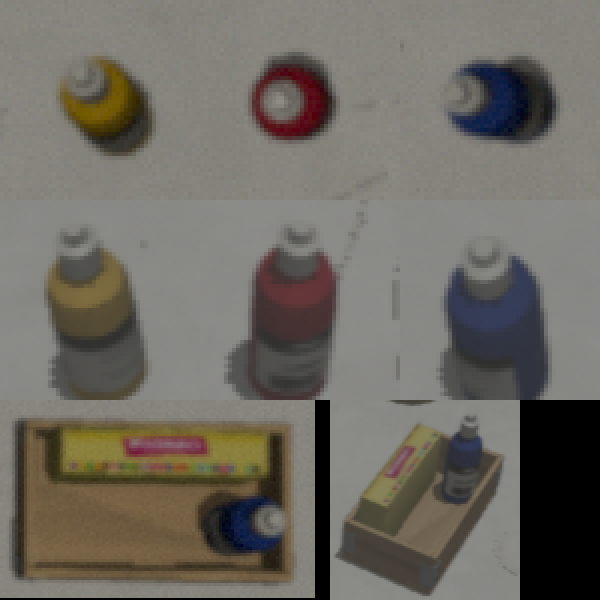

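```bash
cat >geo.py <<'E'
from station import ctrl, optics
import cv2,numpy as np
from scipy.spatial.transform import Rotation as Ro
def ray(d,uv):
    R=cv2.Rodrigues(np.array(d['rvec'],float))[0]
    r=R.T@np.array([(uv[0]-d['cx'])/d['fx'],(uv[1]-d['cy'])/d['fy'],1]);return -R.T@np.ravel(d['tvec']),r
def plane(d,uv,z):
    c,r=ray(d,uv);return (c+r*(z-c[2])/r[2])
def tri(a,b):
    A=np.zeros((3,3));B=np.zeros(3)
    for c,r in(a,b):
        r=r/np.linalg.norm(r);M=np.eye(3)-np.outer(r,r);A+=M;B+=M@c
    return np.linalg.solve(A,B)
def wrist():
    o=ctrl.get_obs();d=optics.get_image('wrist')
    T=np.eye(4);T[:3,:3]=Ro.from_rotvec(o['tool_rot']).as_matrix();T[:3,3]=o['tool_pos']
    W=np.linalg.inv(T@np.array(d['mount']));d['rvec']=cv2.Rodrigues(W[:3,:3])[0];d['tvec']=W[:3,3];return d
E
python3 - <<'E'
from geo import *
np.set_printoptions(precision=4,suppress=True)
t=optics.get_image('top');s=optics.get_image('scene')
for n,z,a,b in[('yel',.109,(235.8,189),(229,269.3)),('red',.112,(275,284.3),(344.8,278)),('spare',.11,(180,263.5),(266.5,351.8)),('packed',.116,(450.5,265),(400,161))]:
    print(n,plane(t,a,z),plane(s,b,z),tri(ray(t,a),ray(s,b)))
for a in[(368.3,233),(457.3,233),(368.3,285),(457.3,285)]:print(plane(t,a,.056))
o=ctrl.get_obs();print(Ro.from_rotvec(o['tool_rot']).as_matrix(),wrist()['mount'])
E
```

```text
yel [0.6297 0.1486 0.109 ] [0.6259 0.1531 0.109 ] [0.6307 0.1496 0.102 ]
red [0.4568 0.0704 0.112 ] [0.4538 0.0732 0.112 ] [0.456  0.0706 0.1075]
spare [0.4904 0.2427 0.11  ] [0.489  0.2438 0.11  ] [0.4901 0.2432 0.108 ]
packed [ 0.4981 -0.2437  0.116 ] [ 0.4946 -0.2341  0.116 ] [ 0.4987 -0.2469  0.105 ]
[ 0.561  -0.1017  0.056 ]
[ 0.565 -0.275  0.056]
[ 0.4604 -0.1028  0.056 ]
[ 0.4642 -0.2738  0.056 ]
[[-0.9023  0.4312 -0.0007]
 [ 0.4312  0.9023 -0.0011]
 [ 0.0002 -0.0013 -1.    ]] [[ 0.0004 -0.9574 -0.2888  0.0733]
 [ 1.      0.0005 -0.0004  0.0002]
 [ 0.0005 -0.2888  0.9574 -0.1426]
 [ 0.      0.      0.      1.    ]]
```

```bash
cat >go.py <<'E'
import sys
from geo import *
x,y,z,h=map(float,sys.argv[1:5])
o=ctrl.get_obs();R=Ro.from_rotvec(o['tool_rot']).as_matrix();h=np.radians(h)
X=np.array([np.cos(h),np.sin(h),0]);Z=np.array([0,0,-1.]);T=np.c_[X,np.cross(Z,X),Z]
print('pos',o['tool_pos'].round(4) if hasattr(o['tool_pos'],'round') else o['tool_pos'],'t',o['t'],'q6',round(o['q'][5],2))
print('shift',(R.T@(np.array([x,y,z])-o['tool_pos'])).round(4),'turn',Ro.from_matrix(R.T@T).as_rotvec().round(3))
E
python3 -m jog '[[[-0.03,-0.029,0],[0,0,0.14]],[[-0.06,-0.058,0],[0,0,0.28]],[[-0.09,-0.087,0],[0,0,0.42]],[[-0.12,-0.115,0],[0,0,0.56]],[[-0.15,-0.143,0],[0,0,0.7]]]' 1 40
python3 go.py 0.456 0.071 0.23 91.3
```

```text
t: 0.75
tool_pos: [0.3434, 0.3687, 0.2312]
tool_rot: [1.71, 2.635, 0.0]
contact_force: [1.8, 0.6, 1.0]
opening: 0.0855
grip_force: 0.0
pos [0.3434 0.3687 0.2312] t 0.75 q6 0.25
shift [-0.3177 -0.0185  0.0013] turn [0.    0.    0.397]
```

```bash

python3 -m jog '[[[-0.045,-0.003,0],[0,0,0.13]],[[-0.09,-0.006,0],[0,0,0.26]],[[-0.135,-0.009,0],[0,0,0.397]],[[-0.18,-0.012,0],[0,0,0.397]],[[-0.225,-0.014,0],[0,0,0.397]]]' | tail -1
python3 -m jog '[[[0,0,0],[0,0,0]],[[0,0,0],[0,0,0]],[[0,0,0],[0,0,0]]]' | tail -1
python3 go.py 0.456 0.071 0.23 91.3
python3 - <<'E'
from geo import *
d=wrist();im=d['image'];cv2.imwrite('pics/w1.png',im)
for p in[(.456,.071,.112),(.63,.149,.109),(.456,.071,0)]:
    print(cv2.projectPoints(np.array([p]),d['rvec'],d['tvec'],np.array([[d['fx'],0,d['cx']],[0,d['fy'],d['cy']],[0,0,1.]]),None)[0].ravel())
E
```

```text
grip_force: 0.0
grip_force: 0.0
pos [0.4228 0.1602 0.2313] t 1.55 q6 0.17
shift [-0.0901  0.0306  0.0012] turn [-0.    -0.     0.006]
[358.16335987 342.53581615]
[597.58685009 254.40576615]
[348.19143106 285.42404678]
```

View pics/w1.png

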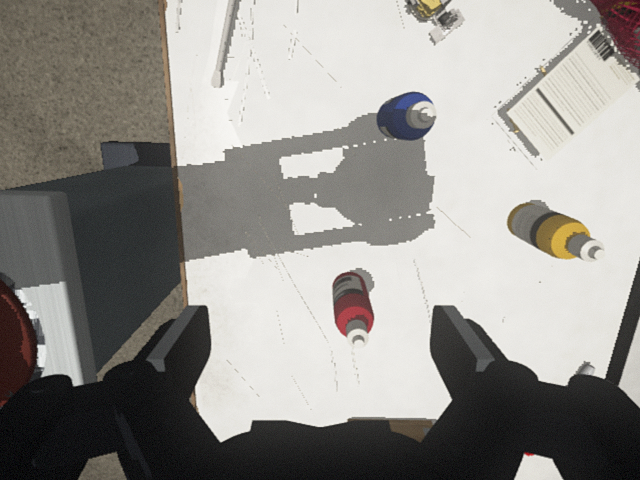

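The wrist view shows the red cap at (358,341) against a predicted (358,342), and the yellow cap at (595,250) against (597,254). The positions are good enough, so I'll grasp red.

```bash

python3 -m jog '[[[-0.04,0.015,0],[0,0,0]],[[-0.08,0.03,0],[0,0,0]],[[-0.09,0.0305,0.02],[0,0,0.006]],[[-0.09,0.0305,0.06],[0,0,0.006]],[[-0.09,0.0305,0.10],[0,0,0.006]]]' | tail -1
python3 -m jog '[[[0,0,0.03],[0,0,0]],[[0,0,0.06],[0,0,0]],[[0,0,0.073],[0,0,0]],[[0,0,0.073],[0,0,0]],[[0,0,0.073],[0,0,0]]]' 
python3 go.py 0.456 0.071 0.058 91.3
```

```text
grip_force: 0.0
t: 2.6
tool_pos: [0.457, 0.071, 0.0594]
tool_rot: [2.195, 2.246, 0.002]
contact_force: [0.9, 0.3, -0.3]
opening: 0.0856
grip_force: 0.0
pos [0.457  0.071  0.0594] t 2.6 q6 -0.03
shift [ 0.     -0.001   0.0014] turn [ 0.002 -0.     0.001]
```

```bash

for i in 1 2; do python3 -m jog '[[[0,0,0],[0,0,0]],[[0,0,0],[0,0,0]],[[0,0,0],[0,0,0]],[[0,0,0],[0,0,0]],[[0,0,0],[0,0,0]]]' 0 30 | tail -3; done
python3 -m jog '[[[0,0,-0.03],[0,0,0]],[[0,0,-0.07],[0,0,0]],[[0,0,-0.11],[0,0,0]],[[0,0,-0.14],[0,0,0]],[[0,0,-0.14],[0,0,0]]]'
python3 - <<'E'
from geo import *
d=optics.get_image('wrist');t=optics.get_image('top')
cv2.imwrite('pics/w2.png',np.hstack([cv2.resize(d['image'],(400,300)),cv2.resize(t['image'][170:350,200:440],(400,300))]))
E
python3 go.py 0.4885 -0.1975 0.2 91.3
```

```text
contact_force: [-1.2, -0.1, 5.7]
opening: 0.0341
grip_force: 29.9
contact_force: [-1.2, 0.5, 5.1]
opening: 0.0341
grip_force: 29.9
t: 4.1
tool_pos: [0.4589, 0.0703, 0.2036]
tool_rot: [2.192, 2.241, 0.01]
contact_force: [1.2, 0.7, 0.3]
opening: 0.0341
grip_force: 30.6
pos [0.4562 0.0703 0.1982] t 4.2 q6 -0.03
shift [-0.2684  0.0265 -0.0018] turn [ 0.     0.    -0.001]
```

View pics/w2.png

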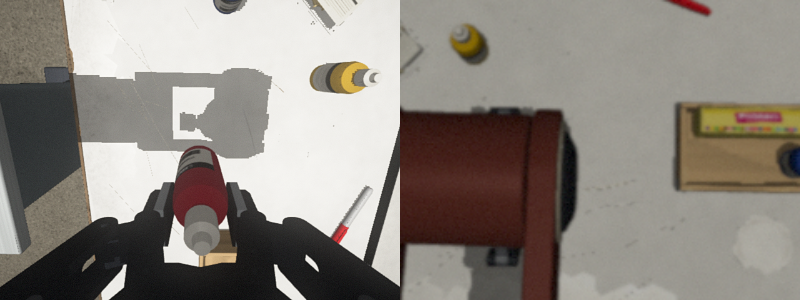

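Red is held, with its cap at about (320,384) in full wrist pixels. I'll check how it sits in the tool frame.

```bash
python3 - <<'E'
from geo import *
d=optics.get_image('wrist');M=np.array(d['mount'])
im=d['image'];cv2.imwrite('pics/w2f.png',im)
for uv in[(320,380),(320,384),(320,390)]:
    r=M[:3,:3]@np.array([(uv[0]-d['cx'])/d['fx'],(uv[1]-d['cy'])/d['fy'],1]);c=M[:3,3]
    print(uv,[(c+r*(z-c[2])/r[2]).round(4) for z in(-.054,-.060)])
cv2.imwrite('pics/w2c.png',cv2.resize(im[200:440,200:460],None,fx=2.4,fy=2.4))
E
```

```text
(320, 380) [array([ 0.0064,  0.0005, -0.054 ]), array([ 0.011 ,  0.0005, -0.06  ])]
(320, 384) [array([ 0.0051,  0.0005, -0.054 ]), array([ 0.0097,  0.0005, -0.06  ])]
(320, 390) [array([ 0.0031,  0.0005, -0.054 ]), array([ 0.0079,  0.0005, -0.06  ])]
```

View pics/w2c.png

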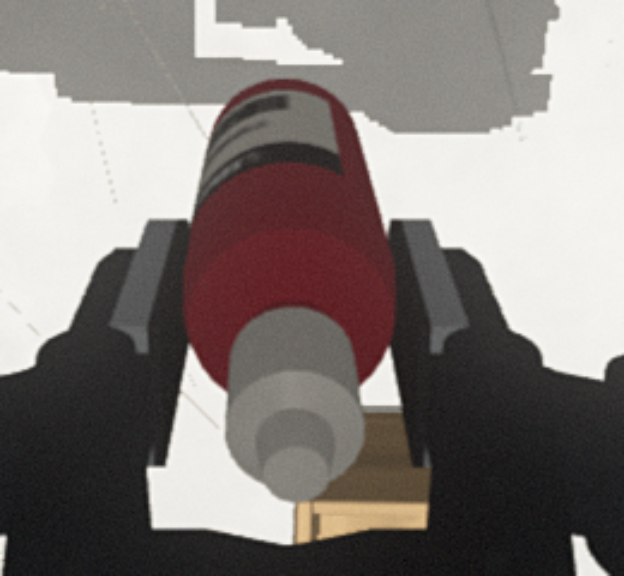

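```bash

python3 -m jog '[[[-0.03,0.003,0],[0,0,0]],[[-0.07,0.007,-0.005],[0,0,0]],[[-0.11,0.011,-0.01],[0,0,0]],[[-0.15,0.015,-0.02],[0,0,0]],[[-0.19,0.019,-0.02],[0,0,0]]]' |tail -1
python3 -m jog '[[[-0.03,0.003,0],[0,0,0]],[[-0.06,0.006,0],[0,0,0]],[[-0.078,0.0075,0],[0,0,0]],[[-0.078,0.0075,0],[0,0,0]],[[-0.078,0.0075,0],[0,0,0]]]' |tail -2
python3 go.py 0.4889 -0.1975 0.22 91.3
python3 - <<'E'
from geo import *
d=wrist();cv2.imwrite('pics/w3.png',d['image'])
np.save('w3.npy',np.r_[d['rvec'].ravel(),d['tvec']])
E
```

```text
grip_force: 30.6
opening: 0.034
grip_force: 30.6
pos [ 0.488  -0.1963  0.2168] t 5.25 q6 -0.55
shift [-0.0012  0.0009 -0.0032] turn [-0.002 -0.002 -0.001]
```

View pics/w3.png

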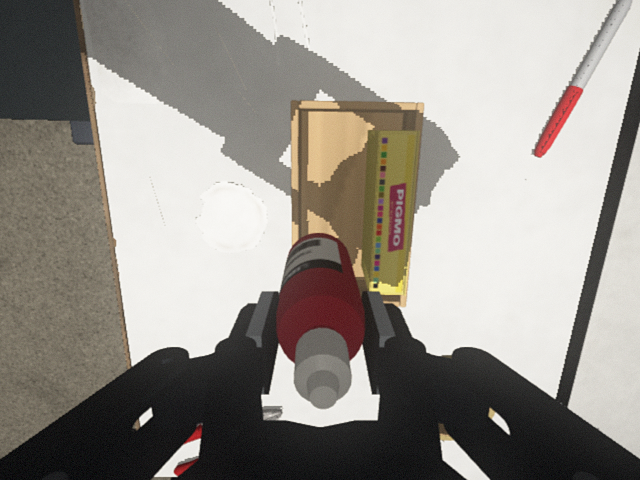

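The box's +y rim corners are at (291,101) and (424,102), with the back rim line running to (407,303). The carton's top front edge goes from about (378,130) to (368,270).

```bash
python3 - <<'E'
from geo import *
d=optics.get_image('wrist');v=np.load('w3.npy');d['rvec']=v[:3];d['tvec']=v[3:]
for uv,z in[((291,101),.056),((424,102),.056),((291,210),.056),((407,303),.056),((378,130),.076),((369,270),.076)]:print(uv,plane(d,uv,z).round(4))
E
```

```text
(291, 101) [ 0.4639 -0.1042  0.056 ]
(424, 102) [ 0.5647 -0.1027  0.056 ]
(291, 210) [ 0.4638 -0.1886  0.056 ]
(407, 303) [ 0.5667 -0.2703  0.056 ]
(378, 130) [ 0.5283 -0.1238  0.076 ]
(369, 270) [ 0.5283 -0.2322  0.076 ]
```

```bash

python3 -m jog '[[[-0.0015,0.003,0.02],[0,0,0]],[[-0.0015,0.003,0.05],[0,0,0]],[[-0.0015,0.003,0.08],[0,0,0]],[[-0.0015,0.003,0.10],[0,0,0]],[[-0.0015,0.003,0.10],[0,0,0]]]' |sed -n '2p;4p'
python3 -m jog '[[[0,0,0.015],[0,0,0]],[[0,0,0.03],[0,0,0]],[[0,0,0.04],[0,0,0]],[[0,0,0.045],[0,0,0]],[[0,0,0.045],[0,0,0]]]' |sed -n '2p;4p'
python3 -m jog '[[[0,0,0.001],[0,0,0]],[[0,0,0.002],[0,0,0]],[[0,0,0.003],[0,0,0]],[[0,0,0.003],[0,0,0]],[[0,0,0.003],[0,0,0]]]' |sed -n '2p;4p'
python3 go.py 0.491 -0.198 0.065 91.3
```

```text
tool_pos: [0.4893, -0.1959, 0.1145]
contact_force: [-0.4, -0.4, -1.1]
tool_pos: [0.4911, -0.1982, 0.0724]
contact_force: [0.2, 0.0, -1.3]
tool_pos: [0.4917, -0.1985, 0.0705]
contact_force: [-0.6, -0.1, -0.5]
pos [ 0.4917 -0.1985  0.0705] t 6.85 q6 -0.55
shift [ 0.0006 -0.0007  0.0055] turn [ 0.     0.    -0.001]
```

```bash

python3 -m jog '[[[0,0,0.002],[0,0,0]],[[0,0,0.003],[0,0,0]],[[0,0,0.004],[0,0,0]],[[0,0,0.004],[0,0,0]],[[0,0,0.004],[0,0,0]]]' |sed -n '2p;4p'
python3 -m jog '[[[0,0,0.001],[0,0,0]],[[0,0,0.001],[0,0,0]],[[0,0,0.002],[0,0,0]],[[0,0,0.002],[0,0,0]],[[0,0,0.002],[0,0,0]]]' |sed -n '2p;4p'
```

```text
tool_pos: [0.4915, -0.1984, 0.0662]
contact_force: [0.8, -0.2, -0.6]
tool_pos: [0.492, -0.1989, 0.0655]
contact_force: [-2.8, 0.3, 4.9]
```

```bash

python3 -m jog '[[[0,0,0],[0,0,0]],[[0,0,0],[0,0,0]],[[0,0,0],[0,0,0]],[[0,0,0],[0,0,0]],[[0,0,0],[0,0,0]]]' 0.49 |sed -n '2p;4,6p'
python3 -m jog '[[[0,0,-0.01],[0,0,0]],[[0,0,-0.02],[0,0,0]],[[0,0,-0.035],[0,0,0]],[[0,0,-0.06],[0,0,0]],[[0,0,-0.10],[0,0,0]]]' |sed -n '2p;4,6p'
python3 -m jog '[[[0,0,-0.03],[0,0,0]],[[0,0,-0.03],[0,0,0]],[[0,0,-0.03],[0,0,0]]]' 1 |sed -n '2p;4,6p'
python3 - <<'E'
from geo import *
d=wrist();s=optics.get_image('scene')
cv2.imwrite('pics/w4.png',np.hstack([cv2.resize(d['image'],(400,300)),cv2.resize(s['image'][140:260,310:470],(400,300))]))
E
python3 go.py 0.627 0.150 0.195 91.3
```

```text
tool_pos: [0.4915, -0.1984, 0.0642]
contact_force: [0.4, -0.3, 0.2]
opening: 0.0417
grip_force: 0.0
tool_pos: [0.4903, -0.1977, 0.1641]
contact_force: [-1.1, -0.3, -0.3]
opening: 0.0421
grip_force: 0.0
tool_pos: [0.4923, -0.1988, 0.1965]
contact_force: [-0.9, -0.0, -0.8]
opening: 0.0827
grip_force: 0.0
pos [ 0.491  -0.1981  0.1936] t 9.25 q6 -0.55
shift [ 0.345   0.1436 -0.0014] turn [-0.001 -0.001 -0.001]
```

View pics/w4.png

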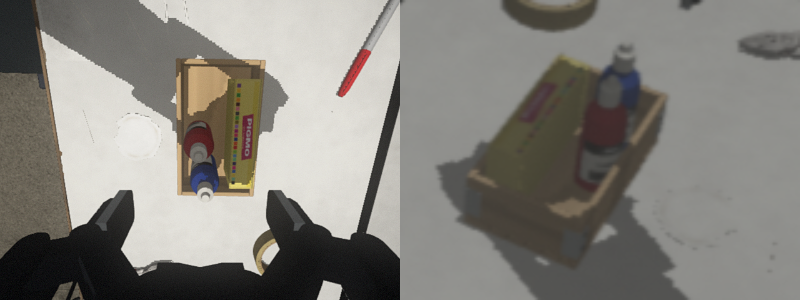

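Red stands beside the packed blue, and the box is level. Next is yellow, approached with the camera turned away from the tool bag.

```bash

python3 -m jog '[[[0.03,0.0125,0],[0,0,0]],[[0.065,0.027,0],[0,0,0]],[[0.10,0.042,0],[0,0,0]],[[0.138,0.058,0],[0,0,0]],[[0.173,0.0725,0],[0,0,0]]]' |sed -n '2p;4p'
python3 -m jog '[[[0.035,0.0145,0],[0,0,-0.14]],[[0.07,0.029,0],[0,0,-0.28]],[[0.105,0.044,0],[0,0,-0.42]],[[0.14,0.0585,0],[0,0,-0.56]],[[0.173,0.0725,0],[0,0,-0.588]]]' |sed -n '2p;4p'
python3 -m jog '[[[0,0,0],[0,0,0]],[[0,0,0],[0,0,0]],[[0,0,0],[0,0,0]]]' |sed -n '2p;4p'
python3 go.py 0.628 0.151 0.056 125
python3 - <<'E'
from geo import *
d=wrist();cv2.imwrite('pics/w5.png',d['image'])
for p in[(.628,.151,.109),(.628,.151,0)]:
    print(cv2.projectPoints(np.array([p]),d['rvec'],d['tvec'],np.array([[d['fx'],0,d['cx']],[0,d['fy'],d['cy']],[0,0,1.]]),None)[0].ravel())
E
```

```text
tool_pos: [0.5596, -0.0221, 0.1923]
contact_force: [0.2, -0.5, 0.3]
tool_pos: [0.6282, 0.1522, 0.192]
contact_force: [0.2, 0.1, 1.0]
tool_pos: [0.6282, 0.1498, 0.193]
contact_force: [-0.4, -0.6, 1.0]
pos [0.6282 0.1498 0.193 ] t 10.55 q6 -0.49
shift [0.001  0.0008 0.137 ] turn [-0.002 -0.001 -0.002]
[320.7320661  246.32528541]
[320.87848896 209.94153451]
```

View pics/w5.png

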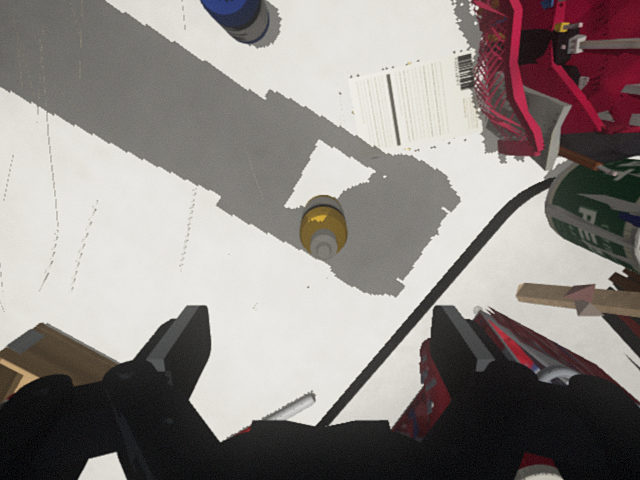

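The yellow cap is at (323,246), matching the prediction of (321,246). Descending to grasp.

```bash

python3 -m jog '[[[0.001,0.001,0.03],[0,0,0]],[[0.001,0.001,0.07],[0,0,0]],[[0.001,0.001,0.11],[0,0,0]],[[0.001,0.001,0.137],[0,0,0]],[[0.001,0.001,0.137],[0,0,0]]]' |sed -n '2p;4p'
for i in 1 2; do python3 -m jog '[[[0,0,0],[0,0,0]],[[0,0,0],[0,0,0]],[[0,0,0],[0,0,0]],[[0,0,0],[0,0,0]],[[0,0,0],[0,0,0]]]' 0 30 | sed -n '2p;4,6p'; done
python3 -m jog '[[[0,0,-0.03],[0,0,0]],[[0,0,-0.07],[0,0,0]],[[0,0,-0.11],[0,0,0]],[[0,0,-0.15],[0,0,0]],[[0,0,-0.16],[0,0,0]]]'| sed -n '2p;4,6p'
python3 -m jog '[[[-0.03,0.02,0],[0,0,0.14]],[[-0.06,0.04,0],[0,0,0.28]],[[-0.09,0.05,0],[0,0,0.42]],[[-0.12,0.06,0],[0,0,0.56]],[[-0.12,0.06,0],[0,0,0.588]]]'| sed -n '2p;4,6p'
python3 go.py 0.491 -0.138 0.22 91
```

```text
tool_pos: [0.6248, 0.1503, 0.0516]
contact_force: [0.0, 0.3, -1.2]
tool_pos: [0.6308, 0.1521, 0.06]
contact_force: [-0.1, -0.5, 7.0]
opening: 0.0337
grip_force: 29.7
tool_pos: [0.6308, 0.1521, 0.06]
contact_force: [0.1, -0.7, 6.3]
opening: 0.0344
grip_force: 29.7
tool_pos: [0.6319, 0.1526, 0.2244]
contact_force: [0.6, 0.0, 0.0]
opening: 0.0342
grip_force: 30.3
tool_pos: [0.7486, 0.0853, 0.2149]
contact_force: [-0.6, 0.1, -0.1]
opening: 0.0334
grip_force: 30.3
pos [0.7486 0.0853 0.2149] t 13.1 q6 -0.0
shift [-0.219  -0.2613 -0.0045] turn [-0.002  0.001 -0.001]
```

```bash

python3 -m jog '[[[-0.01,-0.035,-0.005],[0,0,0]],[[-0.03,-0.07,-0.005],[0,0,0]],[[-0.05,-0.105,-0.005],[0,0,0]],[[-0.075,-0.14,-0.005],[0,0,0]],[[-0.10,-0.175,-0.005],[0,0,0]]]'| sed -n '2p;4p'
python3 -m jog '[[[-0.035,-0.025,0],[0,0,0]],[[-0.07,-0.05,0],[0,0,0]],[[-0.10,-0.075,0],[0,0,0]],[[-0.118,-0.086,0],[0,0,0]],[[-0.118,-0.086,0],[0,0,0]]]'| sed -n '2p;4p'
python3 -m jog '[[[0,0,0],[0,0,0]],[[0,0,0],[0,0,0]],[[0,0,0],[0,0,0]]]' |sed -n '2p;5,6p'
python3 - <<'E'
from geo import *
d=wrist();cv2.imwrite('pics/w6.png',d['image'])
np.save('w6.npy',np.r_[d['rvec'].ravel(),d['tvec']])
E
python3 go.py 0.491 -0.138 0.069 91
```

```text
tool_pos: [0.572, -0.0156, 0.2211]
contact_force: [-0.1, -1.0, -0.2]
tool_pos: [0.4892, -0.1367, 0.2215]
contact_force: [-0.3, 0.6, 0.2]
tool_pos: [0.4913, -0.1346, 0.222]
opening: 0.0337
grip_force: 30.4
pos [ 0.4913 -0.1347  0.2221] t 14.45 q6 -0.44
shift [-0.0033 -0.0004  0.1531] turn [-0.    -0.     0.006]
```

View pics/w6.png

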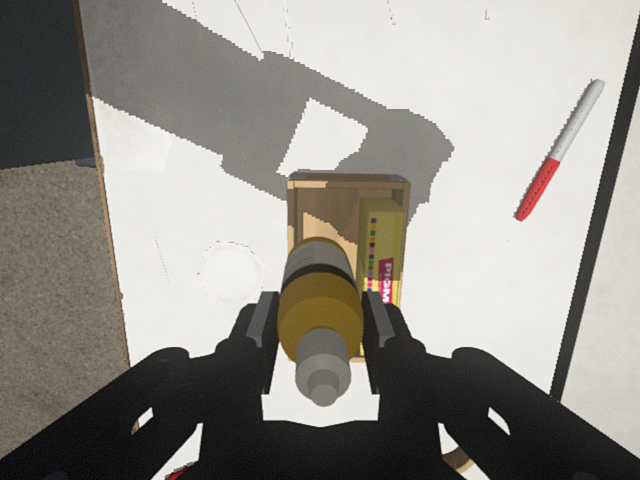

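Yellow is held centred. The box's +y rim corners are at about (288,181) and (410,182), unchanged in view. I'll check them, then lower.

```bash
python3 - <<'E'
from geo import *
d=optics.get_image('wrist');v=np.load('w6.npy');d['rvec']=v[:3];d['tvec']=v[3:]
for uv,z in[((288,181),.056),((410,182),.056),((363,198),.076)]:print(uv,plane(d,uv,z).round(4))
E
python3 -m jog '[[[-0.0035,-0.0005,0.02],[0,0,0]],[[-0.0035,-0.0005,0.05],[0,0,0]],[[-0.0035,-0.0005,0.075],[0,0,0]],[[-0.0035,-0.0005,0.08],[0,0,0]],[[-0.0035,-0.0005,0.08],[0,0,0]]]' |sed -n '2p;4p'
```

```text
(288, 181) [ 0.4646 -0.1042  0.056 ]
(410, 182) [ 0.5645 -0.1026  0.056 ]
(363, 198) [ 0.5244 -0.1131  0.076 ]
tool_pos: [0.4902, -0.1386, 0.1414]
contact_force: [0.3, -0.5, -0.3]
```

```bash

python3 -m jog '[[[0,0,0.02],[0,0,0]],[[0,0,0.04],[0,0,0]],[[0,0,0.06],[0,0,0]],[[0,0,0.07],[0,0,0]],[[0,0,0.07],[0,0,0]]]' |sed -n '2p;4p'
python3 -m jog '[[[0,0,0.001],[0,0,0]],[[0,0,0.002],[0,0,0]],[[0,0,0.003],[0,0,0]],[[0,0,0.003],[0,0,0]],[[0,0,0.003],[0,0,0]]]' |sed -n '2p;4p'
```

```text
tool_pos: [0.4905, -0.139, 0.0721]
contact_force: [-0.9, -0.1, -0.0]
tool_pos: [0.4907, -0.1392, 0.0696]
contact_force: [0.3, 0.5, 0.3]
```

```bash

python3 -m jog '[[[0,0,0.001],[0,0,0]],[[0,0,0.0015],[0,0,0]],[[0,0,0.002],[0,0,0]],[[0,0,0.002],[0,0,0]],[[0,0,0.002],[0,0,0]]]' |sed -n '2p;4p'
python3 -m jog '[[[0,0,0.0005],[0,0,0]],[[0,0,0.001],[0,0,0]],[[0,0,0.0015],[0,0,0]],[[0,0,0.0015],[0,0,0]],[[0,0,0.0015],[0,0,0]]]' |sed -n '2p;4p'
```

```text
tool_pos: [0.4906, -0.1391, 0.0673]
contact_force: [-0.4, 0.1, -0.5]
tool_pos: [0.4907, -0.1393, 0.0662]
contact_force: [-1.7, -0.2, 3.6]
```

Contact is at the expected height, so I'll release and retreat.

```bash

python3 -m jog '[[[0,0,0],[0,0,0]],[[0,0,0],[0,0,0]],[[0,0,0],[0,0,0]],[[0,0,0],[0,0,0]],[[0,0,0],[0,0,0]]]' 0.49 |sed -n '2p;4,6p'
python3 -m jog '[[[0,0,-0.01],[0,0,0]],[[0,0,-0.02],[0,0,0]],[[0,0,-0.035],[0,0,0]],[[0,0,-0.06],[0,0,0]],[[0,0,-0.10],[0,0,0]]]' |sed -n '2p;4,6p'
python3 -m jog '[[[0.03,0,-0.03],[0,0,0]],[[0.065,0,-0.05],[0,0,0]],[[0.10,0,-0.05],[0,0,0]],[[0.14,0,-0.05],[0,0,0]],[[0.14,0,-0.05],[0,0,0]]]' |sed -n '1,2p;4p'
python3 - <<'E'
from geo import *
d=optics.get_image('top');s=optics.get_image('scene')
cv2.imwrite('pics/f.png',np.hstack([cv2.resize(d['image'][190:310,320:480],(400,300)),cv2.resize(s['image'][140:260,310:470],(400,300))]))
im=s['image'][330:400,235:300];im0=cv2.imread('pics/scene0.png')[330:400,235:300];print('spare diff',cv2.absdiff(im,im0).mean())
E
```

```text
tool_pos: [0.4905, -0.1391, 0.0657]
contact_force: [-0.1, -1.2, 0.2]
opening: 0.0415
grip_force: 0.0
tool_pos: [0.4892, -0.1385, 0.1657]
contact_force: [1.2, -0.7, -0.7]
opening: 0.0417
grip_force: 0.0
t: 18.5
tool_pos: [0.4876, 0.0042, 0.2179]
contact_force: [-0.5, -1.1, 0.3]
spare diff 12.880586080586081
```

View pics/f.png

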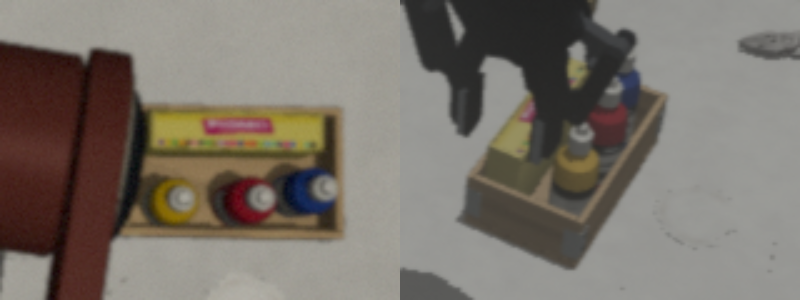

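All three bottles stand upright in a row in the level box. I'll confirm the spare blue hasn't moved, then hand in.

```bash
python3 - <<'E'
from geo import *
from station import job
f=lambda im:cv2.minMaxLoc(cv2.matchTemplate(im[320:410,225:310],cv2.imread('pics/scene0.png')[340:400,245:290],cv2.TM_CCOEFF_NORMED))
m=f(optics.get_image('scene')['image']);print(m[1],m[3],'expect (20,20)')
if abs(m[3][0]-20)+abs(m[3][1]-20)<=4: print(job.finish_job())
E
```

```text
0.9998487234115601 (20, 20) expect (20,20)
the job is handed in; nothing more can be done
None
```

The red and yellow bottles stand upright in the box beside the packed blue one, the spare blue bottle has not moved, and the job was handed in at about 18.6 s; the hand-in returned no verdict.

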